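# Let the glue stick out of the desk dispenser

## Task

Press down the paddle of the lane that holds the thick glue stick, so that the other end of that rocker lifts its gate and the stick rolls down into the tray, then let the paddle come back up so that the gate is shut again. Leave the other lane's paddle and its thin marker alone, touch neither stick with the robot, and do not disturb the bottle, cup or tape roll.

Things in the scene. Friction and masses are not known exactly. Their poses are not given: they have to be found in the camera images.
- dispenser: White two-lane desk dispenser, fixed, 279 (x) x 218 (y) mm. Origin on the desk under the axle (x 0, z 115 mm), midway between the lanes; +x downhill, +y left lane. Lanes 100 mm wide, centred at y +53 and -53 mm, walls 76 mm high, posts 125. Lane floors fall 1 in 5, 50 mm high at the gates (x 70 mm); from x 105 to 210 mm open flat trays, floor 12 mm, rim 45 mm high.
- paddle_left: Wooden thumb paddle, 45 (x) x 36 (y) x 6 mm, on the uphill (-x) end of the left lane's (+y) rocker, overhanging the dispenser; origin at the centre of its top face, at rest 125 mm above the desk, 115 mm behind the axle and 10 mm above it; z normal to the top. Free space under it down to the desk. Pressing it down lifts its lane's gate. The two paddles' centres are 106 mm apart.
- paddle_right: Wooden thumb paddle, 45 (x) x 36 (y) x 6 mm, on the uphill (-x) end of the right lane's (-y) rocker, overhanging the dispenser; origin at the centre of its top face, at rest 125 mm above the desk, 115 mm behind the axle and 10 mm above it; z normal to the top. Free space under it down to the desk. Pressing it down lifts its lane's gate. The two paddles' centres are 106 mm apart.
- lever_left (a joint): Rocker of the left (+y) lane, a steel bar with the gate, a comb of three metal prongs, on its +x end: 0 at rest (gate shut), grows as its paddle is pressed down, stop at 0.5 rad. Springs back to 0; at the paddle about 2 N to start, 4 to 5 N near the stop. The thick stick passes under the gate from about 0.3 rad, the thin one from about 0.15; press to 0.4 or more.
- lever_right (a joint): Rocker of the right (-y) lane, a steel bar with the gate, a comb of three metal prongs, on its +x end: 0 at rest (gate shut), grows as its paddle is pressed down, stop at 0.5 rad. Springs back to 0; at the paddle about 2 N to start, 4 to 5 N near the stop. The thick stick passes under the gate from about 0.3 rad, the thin one from about 0.15; press to 0.4 or more.
- glue_stick: Thick glue stick: white cylinder with a black cap, 30 mm diameter, 92 mm long, 30 to 65 g, lying across one of the two lanes against its shut gate; either lane. Origin at its middle on the axis, its y along the axis; it turns about y as it rolls. In the tray its origin is 27 mm above the desk. Rolls out within about 1 s of the gate lifting.
- marker: Thin marker: white cylinder with a black cap, 18 mm diameter, 92 mm long, lying across the other lane against its shut gate; origin at its middle on the axis, y along the axis. It stays where it is.
- bottle: Loose amber glass bottle with a wooden cap, 52 mm diameter, 110 mm high, beside the dispenser's left side; origin at the centre of its foot.
- cup: Loose white ceramic cup, 76 mm rim diameter, 80 mm high, beside the dispenser's right side; origin at the centre of its foot.
- tape_roll: Loose roll of adhesive tape lying flat, 56 mm diameter, 19 mm high, 26 mm hole, beside the dispenser's left side; origin at the centre of its underside.
Not all that is in view belongs to the job. Leave any purple look-alike of the marker alone.

How it is judged:
On the way, in this order (a step that is already met when the one before it is completed fails the run):
1. the fingers press down the paddle of the glue stick's lane, lifting its gate (((y of glue_stick in the frame of dispenser above 0 m and contact force between the fingers and paddle_left above 0.5 N and value of joint lever_left above 0.2 rad) or (y of glue_stick in the frame of dispenser below 0 m and contact force between the fingers and paddle_right above 0.5 N and value of joint lever_right above 0.2 rad))).
2. the glue stick has rolled into the tray (x of glue_stick in the frame of dispenser between 0.105 and 0.212 m and y of glue_stick in the frame of dispenser between -0.105 and 0.105 m and height (world z) of glue_stick below 0.05 m), for 0.1 s.
At the end, for the whole second after the job is handed in: The glue stick lies at rest in the tray of its lane (origin 105 to 212 mm along the dispenser's x, lower than 50 mm), both rockers are back within 0.05 rad of rest, the marker is still behind its gate, and bottle, cup and tape roll are within 30 mm of where they were (all of step 2 and linear speed of glue_stick below 0.03 m/s and value of joint each of lever_left, lever_right below 0.05 rad and x of marker in the frame of dispenser below 0.075 m and height (world z) of marker above 0.05 m and distance of each of bottle, cup, tape_roll from where it was at the start of the episode below 0.03 m); the robot touches nothing.
It fails at once if the robot touches the glue stick or the marker (contact force between any of the fingers, the arm and glue_stick above 0.3 N or contact force between any of the fingers, the arm and marker above 0.3 N).
It fails at once if the glue stick or the marker is lifted out of the dispenser (height (world z) of any of glue_stick, marker above 0.12 m).
It fails at once if the paddle of the marker's lane is worked (its rocker turns more than 0.12 rad) ((y of marker in the frame of dispenser above 0 m and value of joint lever_left above 0.12 rad) or (y of marker in the frame of dispenser below 0 m and value of joint lever_right above 0.12 rad)).
It fails at once if the marker leaves its place behind the gate (x of marker in the frame of dispenser above 0.08 m).
It fails at once if the bottle, cup or tape roll is shifted more than 30 mm or tipped (distance of any of bottle, cup, tape_roll from where it was at the start of the episode above 0.03 m or angle between any of bottle, cup, tape_roll's own z axis and vertical above 0.4 rad).
It also fails if it takes over 32 s, if anything falls off the work surface, if the arm or the gripper's body presses on something with over 40 N, if the wrist force passes 120 N, or if a joint passes its speed limit or range.

## Robot

A 6-joint arm with a two-finger parallel gripper is mounted at the origin on the work surface. World frame = base frame: x ahead of the robot, y to its left, z up, the work surface at z = 0. Lengths are in m, angles in rad, forces in N, time in s.
With the tool pointing down it reaches from about 0.35 to 0.85 m from the base axis. Payload 8.1 kg.
Tool frame: the origin (TCP) lies at the very end of the fingers, on their centre line; the grasp point (between the pads) lies 19 mm behind it; z points along the fingers, y is the line along which they close (so a half turn about z gives the same grasp; the last joint's range is limited). The gripper opens to 93 mm and grips with 3 to 60 N. Pads are 15 mm wide; open, the fingers measure 128 mm over their backs; the gripper's body (75 mm by 188 mm) begins 65 mm behind the grasp point.
Start: joints at [1.018, 0.13, 1.488, -0, 1.523, -0.085], TCP at [0.271, 0.536, 0.195] pointing down, gripper open.
Joint ranges: [-2.96, 2.96], [-0.89, 2.26], [0.02, 2.5], [-1.34, 4.48], [0, 2.73], [-2.66, 2.66]. Speed limits (rad/s): [2.39, 2.39, 2.79, 3.14, 3.14, 3.14].

## Interface

Orientations are given as a rotation vector (axis times angle).
In Python, from plant import monitor, eyes, ticket gives the robot as it stands.
- The arm moves only by the tool arm_command, never from a script. Its argument "deltas" is a list that holds one entry, the list of rows, each a list of 6 numbers: the shift along the world's x, y, z in cm, then the turn, a rotation vector about the world's x, y, z in degrees. In form: [[[tx, ty, tz, rx, ry, rz], ...]]. A call has 1 to 12 rows; each row shifts and turns the commanded pose from where the row before left it; what a row does not reach is not made up. A row lasts 1/12 s, in which the tool goes at most 41.7 mm and 7.16 degrees, less where a joint would pass 70% of its speed; a pose out of reach is approached as far as the arm can. A call is refused whole if a number of a shift passes 4.17 or a number of a turn 7.16, either way. A call with a gripper value outside its range is refused whole. "gripper" is the opening, from -1 (shut) to 1 (fully open), set as the call begins (left out, the last holds). The fingers move at their own pace and stop on an object; "squeeze" is the grip in N (left out, the last holds). Time passes only in rows, so rows that do not move let the fingers close. It gives the time, the measured TCP pose, the force, the opening and the grip force at its end, in the units of the state.
- monitor.read_state(): the state, without advancing time (a new reading comes with each control period).
- eyes.read_camera(name): name is "scene" or "top"; returns the picture (384x512x3 uint8, blue, green, red); there is no depth.
- eyes.camera_model(name): a dict with "fx", "fy", "cx", "cy" (pixels), "rvec" (rotation vector, rad) and "tvec" (3), from world to camera coordinates, as OpenCV has them. Camera axes: x right, y down, z forward; pixel columns grow to the right and rows downward; lengths in m; the calibration is good to about 2 mm. A picture is of the moment at which its call begins. camera_model takes no time and is no camera call.
- ticket.close_job(): hands the job in; it is judged then, once.
The state is a dict: "t": time; "q": joint angles; "dq": joint speeds; "joint_torque": joint torques, N m; "tool_pos": TCP position; "orientation": TCP orientation; "force": force on the tool from outside, world axes, zero at the start; "wrist_torque": the same for the moment, N m; "opening": finger opening in m; "gripper_force": force on a finger pad.
Only numpy, scipy, OpenCV 4.12 (cv2) and the standard library are available. Lean on these libraries where they do the work, as an engineer would, in place of code of your own. Each camera call takes 0.05 s, during which the arm holds its last target. There are 200 camera calls.

## Working session

There is one attempt and no reset: what is moved stays moved. The work goes in short steps, Python scripts to look and compute and a tool call to move; the robot and the scene stay as the last step left them, time stands still between calls to the robot, and variables do not carry over. Pictures are saved under pics/ and viewed, at most 10 in all, crops included, and the job is handed in when it is done.

Besides the shell and the picture viewer there is one more tool, called after "Emit:" as name([rows], argument=value, ...), one row to a line, values as JSON. arm_command: Moves the arm, as the interface text tells. Its arguments: {"type":"object","properties":{"deltas":{"type":"array"},"gripper":{"type":"number"},"squeeze":{"type":"number"}},"required":["deltas"]}

```bash
mkdir -p pics
python3 - <<'E'
from plant import monitor, eyes
import cv2
for n in("scene","top"):
    cv2.imwrite(f"pics/{n}0.png",eyes.read_camera(n)); print(n,eyes.camera_model(n))
s=monitor.read_state(); print(s["t"],s["tool_pos"],s["orientation"],s["opening"])
E
```

```text
scene {'fx': 430.97760593286046, 'fy': 430.97760593286046, 'cx': 263.4527917952035, 'cy': 195.88997497599283, 'rvec': array([ 1.73309719,  1.6367424 , -0.74459928]), 'tvec': array([-0.10048301, -0.29094647,  1.34736702])}
top {'fx': 492.7899152710797, 'fy': 492.7899152710797, 'cx': 258.842579949008, 'cy': 187.18816895587432, 'rvec': array([ 2.16619082, -2.16618003,  0.20520358]), 'tvec': array([0.03266233, 0.57880426, 0.93301002])}
0.1 [0.27023888 0.53508837 0.1940136 ] [-7.28009581e-01 -3.05554287e+00  2.43825732e-03] 0.09286368723928778
```

View pics/scene0.png

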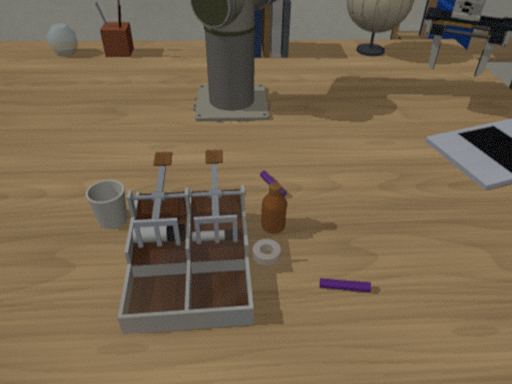

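View pics/top0.png

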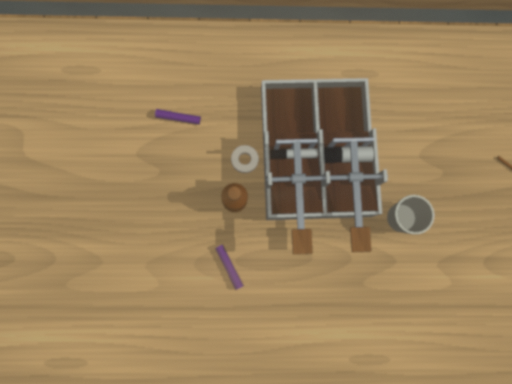

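The scene view shows the paddles at (163,158) and (214,156), the cup at (108,203) and the bottle at (274,210). The top view shows the paddles at (361,239) and (302,241).

Candidates for the stick in the top view:
- White cylinder at (350,154), in the cup-side (right) lane, which looks thicker.
- White cylinder at (295,154), in the left lane, which looks thinner.
- Purple look-alikes at (178,117) and (230,267), which I'll leave alone.

My choice is the right lane. I'll check it with a crop and measure the paddles.

```bash
cat > h.py <<'E'
import numpy as np, cv2
from plant import eyes
def ray(n,uv,z):
    m=eyes.camera_model(n);R=cv2.Rodrigues(m["rvec"])[0]
    d=R.T@np.array([(uv[0]-m["cx"])/m["fx"],(uv[1]-m["cy"])/m["fy"],1]);c=-R.T@m["tvec"]
    return c+d*(z-c[2])/d[2]
E
python3 - <<'E'
from h import *
t=cv2.imread("pics/top0.png");s=cv2.imread("pics/scene0.png")
c=cv2.resize(t[65:265,255:395],None,fx=3,fy=3,interpolation=2);cv2.imwrite("pics/crop.png",c[:600])
for n,im,pts in(("top",t,[(361,239),(302,241)]),("scene",s,[(163,158),(214,156)])):
    for (u,v) in pts:
        w=im[v-14:v+15,u-14:u+15]; hsv=cv2.cvtColor(w,cv2.COLOR_BGR2HSV)
        ref=w[14,14].astype(int); m=(np.abs(w.astype(int)-ref).max(2)<28).astype(np.uint8)
        k,l,st,ce=cv2.connectedComponentsWithStats(m); i=l[14,14]
        p=ce[i]+[u-14,v-14]; print(n,ref,st[i],p.round(1),ray(n,p,.125).round(4))
# posts of axle (top view ends) for yaw; sticks' width
for p in[(270,179),(383,176)]: print("axle",ray("top",p,.12).round(3))
for p in[(350,154),(295,154)]: print("stick",ray("top",p,.065).round(3))
E
```

```text
top [ 55  87 122] [  0   0  29  27 594] [360.7 237.2] [ 0.4764 -0.1464  0.125 ]
top [ 57  90 123] [  3   1  22  27 536] [301.5 241.2] [ 0.4695 -0.0395  0.125 ]
scene [42 69 98] [  4   8  20  15 247] [162.6 158.6] [ 0.4786 -0.1432  0.125 ]
scene [38 65 95] [  5   8  18  14 228] [213.9 156.2] [ 0.4738 -0.0378  0.125 ]
axle [0.582 0.016 0.12 ]
axle [ 0.589 -0.193  0.12 ]
stick [ 0.642 -0.146  0.065]
stick [ 0.641 -0.037  0.065]
```

View pics/crop.png

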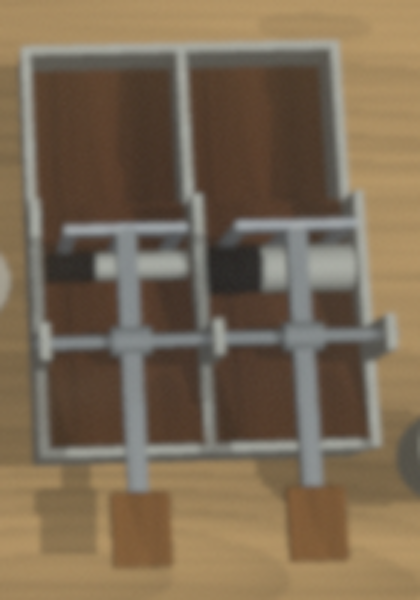

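The crop confirms it. The thick white cylinder (35 px across, against 20 px for the other) lies in the right lane, on the cup side. Its paddle is centred at about top pixel (361,240), which gives world (0.474, -0.145). Next I close the fingers and move above that paddle.

Emit:
arm_command([
  [[0.8,-2.8,0,0,0,2.5],[0.8,-2.8,0,0,0,2.5],[0.8,-2.8,0,0,0,2.5],[0.8,-2.8,0,0,0,2.5],[0.8,-2.8,0,0,0,2.5],[0.8,-2.8,0,0,0,2.5],[0.8,-2.8,0,0,0,2.5],[0.8,-2.8,0,0,0,2.5],[0.8,-2.8,0,0,0,2.5],[0.8,-2.8,0,0,0,2.5],[0.8,-2.8,0,0,0,2.5],[0.8,-2.8,0,0,0,2.5]],
], gripper=-1)

```text
t: 1.1
tool_pos: [0.3664, 0.1982, 0.1946]
orientation: [0.091, -3.14, 0.0]
force: [0.4, 0.3, -0.1]
opening: 0.0177
gripper_force: 0.0
```

Emit:
arm_command([
  [[0.8,-2.8,0,0,0,0],[0.8,-2.8,0,0,0,0],[0.8,-2.8,0,0,0,0],[0.8,-2.8,0,0,0,0],[0.8,-2.8,0,0,0,0],[0.8,-2.8,0,0,0,0],[0.8,-2.8,0,0,0,0],[0.8,-2.8,0,0,0,0],[0.8,-2.8,0,0,0,0],[0.8,-2.8,0,0,0,0],[0,0,0,0,0,0],[0,0,0,0,0,0]],
])

```text
t: 2.1
tool_pos: [0.4462, -0.0815, 0.1944]
orientation: [0.083, -3.139, -0.001]
force: [0.5, 1.2, 0.0]
opening: 0.0001
gripper_force: 0.0
```

Emit:
arm_command([
  [[0.8,-2.1,0,0,0,0],[0.8,-2.2,0,0,0,0],[0.8,-2.2,0,0,0,0],[0,0,-1.5,0,0,0],[0,0,-1.5,0,0,0],[0,0,-1.5,0,0,0],[0,0,0,0,0,0],[0,0,0,0,0,0]],
])

```text
t: 2.77
tool_pos: [0.4697, -0.1441, 0.1492]
orientation: [0.089, -3.138, -0.002]
force: [0.6, 0.2, 0.3]
opening: 0.0004
gripper_force: 0.0
```

Run:
```python
from h import *
s=eyes.read_camera("scene");t=eyes.read_camera("top")
a=cv2.resize(s[90:290,70:290],(440,400));b=cv2.resize(t[130:300,270:430],(340,400))
cv2.imwrite("pics/pre.png",np.hstack([a,b]))
```

```text
(no output)
```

View pics/pre.png

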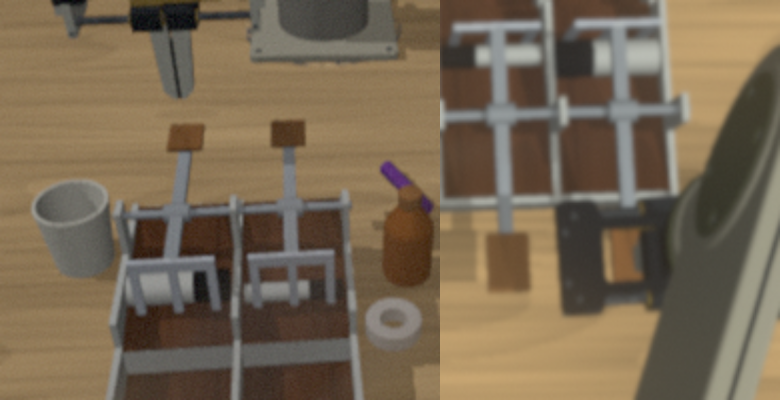

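The fingers (scene pixel about (159,138)) look behind the right paddle (163,158). I'll check by projecting the TCP.

Run:
```python
from h import *
from plant import monitor
s=monitor.read_state();print(s["tool_pos"],s["opening"])
for n in("scene","top"):
    m=eyes.camera_model(n);K=np.array([[m["fx"],0,m["cx"]],[0,m["fy"],m["cy"]],[0,0,1]])
    P=np.array([s["tool_pos"],[.474,-.145,.125]]);print(n,cv2.projectPoints(P,m["rvec"],m["tvec"],K,None)[0].reshape(-1,2).round(1))
print(ray("scene",(159,138.5),.149))
```

```text
[ 0.47097426 -0.14489197  0.15095844] 0.0006789382235611637
scene [[160.6 146. ]
 [162.  157.3]]
top [[363.7 239.7]
 [360.  238.6]]
[ 0.43910536 -0.15205038  0.149     ]
```

Run:
```python
from h import *
s=eyes.read_camera("scene");t=eyes.read_camera("top")
a=cv2.resize(s[90:180,120:200],(480,540),interpolation=2)
b=cv2.resize(t[210:270,335:385],(300,360),interpolation=2);b=np.vstack([b,np.zeros((180,300,3),np.uint8)])
for p in((160.6,146),(162,157.3)): cv2.drawMarker(a,(int((p[0]-120)*6),int((p[1]-90)*6)),(0,0,255),0,12)
cv2.imwrite("pics/tip.png",np.hstack([a,b]))
```

```text
(no output)
```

View pics/tip.png

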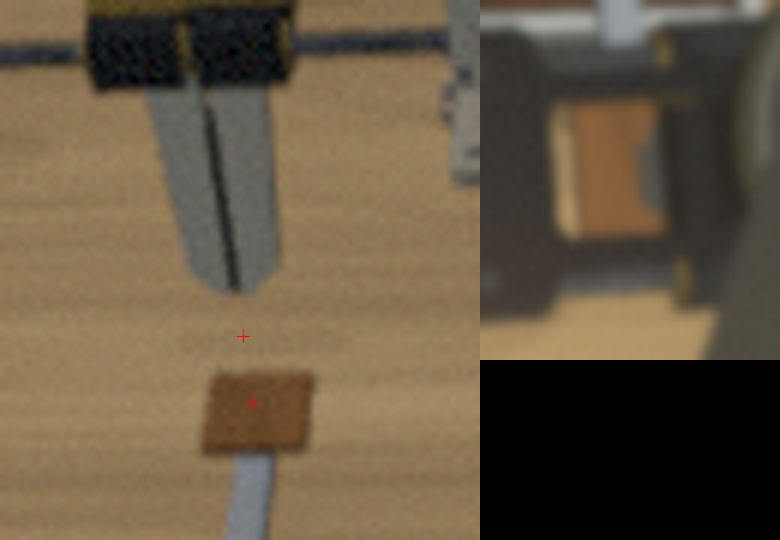

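The finger tips show at scene (159.7,138.7), about 7 px above the projected TCP. The top view has the finger at (363,240), where I expected it. So xy is right, but the tips are about 15 mm higher than the stated TCP. I'll go down and use the force and the pictures to judge depth.

Emit:
arm_command([
  [[0,0,-1,0,0,0],[0,0,-1,0,0,0],[0,0,-0.5,0,0,0],[0,0,-0.5,0,0,0],[0,0,0,0,0,0],[0,0,0,0,0,0]],
])

```text
t: 3.47
tool_pos: [0.4701, -0.1453, 0.1193]
orientation: [0.087, -3.139, -0.001]
force: [0.4, -0.3, -0.4]
opening: 0.0007
gripper_force: 0.0
```

Emit:
arm_command([
  [[0,0,-0.5,0,0,0],[0,0,-0.5,0,0,0],[0,0,-0.5,0,0,0],[0,0,-0.5,0,0,0],[0,0,0,0,0,0],[0,0,0,0,0,0]],
])

```text
t: 3.97
tool_pos: [0.4702, -0.1454, 0.0995]
orientation: [0.088, -3.14, -0.0]
force: [-0.6, 0.4, 1.4]
opening: 0.0004
gripper_force: 0.4
```

Emit:
arm_command([
  [[0,0,-1,0,0,0],[0,0,-1,0,0,0],[0,0,-1,0,0,0],[0,0,-1,0,0,0],[0,0,0,0,0,0],[0,0,0,0,0,0],[0,0,0,0,0,0],[0,0,0,0,0,0]],
])

```text
t: 4.63
tool_pos: [0.4695, -0.1452, 0.0595]
orientation: [0.088, -3.138, -0.001]
force: [-4.2, -0.2, 2.4]
opening: 0.0009
gripper_force: 1.8
```

Run:
```python
from h import *
s=eyes.read_camera("scene")
cv2.imwrite("pics/press.png",cv2.resize(s[110:330,80:290],(570,597)))
```

```text
(no output)
```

View pics/press.png

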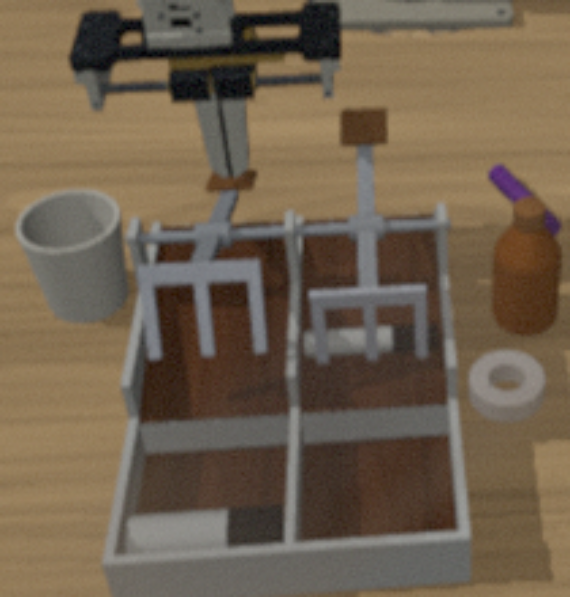

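The right gate is up and the glue stick lies in the tray (crop (205,527)). The marker hasn't moved. I'll lift straight up now.

Emit:
arm_command([
  [[0,0,0.6,0,0,0],[0,0,0.8,0,0,0],[0,0,0.8,0,0,0],[0,0,0.8,0,0,0],[0,0,0.8,0,0,0],[0,0,0.8,0,0,0],[0,0,1.2,0,0,0],[0,0,2,0,0,0],[0,0,3,0,0,0],[0,0,3,0,0,0],[0,0,1,0,0,0],[0,0,0,0,0,0]],
])

```text
t: 5.68
tool_pos: [0.4727, -0.1463, 0.2123]
orientation: [-0.088, 3.134, -0.004]
force: [-0.2, 0.4, -0.9]
opening: 0.0006
gripper_force: 0.0
```

Emit:
arm_command([
  [[0,0,0,0,0,0],[0,0,0,0,0,0],[0,0,0,0,0,0],[0,0,0,0,0,0],[0,0,0,0,0,0],[0,0,0,0,0,0]],
])

```text
t: 6.18
tool_pos: [0.4702, -0.1453, 0.2071]
orientation: [0.088, -3.139, -0.001]
force: [0.1, -0.2, -0.4]
opening: 0.0005
gripper_force: 0.0
```

Run:
```python
from h import *
s=eyes.read_camera("scene")
cv2.imwrite("pics/end.png",cv2.resize(s[110:330,80:290],(570,597)))
```

```text
(no output)
```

View pics/end.png

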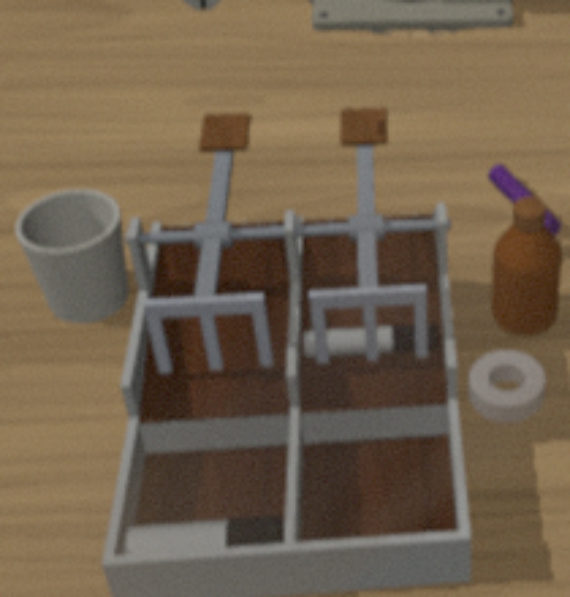

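Both paddles are level at (226,132) and (363,127), both gates are shut, and the stick lies against the tray rim at (205,537). I'll wait a moment for it to settle, then hand in.

Emit:
arm_command([
  [[0,0,0,0,0,0],[0,0,0,0,0,0],[0,0,0,0,0,0],[0,0,0,0,0,0],[0,0,0,0,0,0],[0,0,0,0,0,0],[0,0,0,0,0,0],[0,0,0,0,0,0],[0,0,0,0,0,0],[0,0,0,0,0,0],[0,0,0,0,0,0],[0,0,0,0,0,0]],
])

```text
t: 7.23
tool_pos: [0.4705, -0.1454, 0.2079]
orientation: [-0.088, 3.14, 0.0]
force: [-0.1, -0.2, 0.4]
opening: 0.0005
gripper_force: 0.0
```

```bash
python3 -c "
from plant import ticket
print(ticket.close_job())"
```

```text
the job is handed in; nothing more can be done
None
```

I pressed the right-lane paddle, the glue stick rolled into its tray, both gates are shut with the marker still behind its own, and the job is handed in (no verdict was returned).

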